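# Load the slide-warming stack

### The job

Switch the warming base off at its red handle and set the cover aside, standing on the black mat. Then stack every slide tray on the base's seat, in any order, with all corner pins fully down in the sockets below, and put the cover on top with its pins home in the last tray; when everything is stacked, switch the base back on. Leave the other things on the bench where they are.

Things in the scene. Friction and masses are not known exactly. Their poses are not given: they have to be found in the camera images.
- base: the slide-warming base: a cream box 270 x 150 mm, 50 mm high, fixed to the bench. Origin: centre of its underside; x along its 270 mm length, from the tray seat end to the isolator end; y across it; z up. Its x axis points roughly to the robot's left (yaw near pi/2)
- seat (a point): centre of the top face of the base's black tray seat (130 x 60 mm, 66 mm above the bench, at x = -60 mm in the base's frame); axes as the base's. Four square sockets, 11 mm wide, 12 mm deep, open in it at x = +-55, y = +-20 mm. A tray or the cover seated here has its origin 9 mm below this point, plus 22 mm for each tray between
- isolator (a joint): the red-topped isolator handle at the base's other end, hinged about the base's x axis. 0 = off: leans 0.4 rad to the base's +y side (towards the robot, marked red); 0.8 = on: leans 0.4 rad to -y (marked green); upright at 0.4. It is top-heavy: past upright it tips over to that end by its own weight and stays there (under 3 N at the top moves it; a pusher should rise with its arc). Starts on
- isolator_pivot (a point): the handle's hinge point, 66 mm above the bench, at x = +90 mm, y = 0 in the base's frame, between two grey cheeks (reaching 28 mm to either side along x, 17 mm along y, up to 76 mm above the bench)
- isolator_tip (a point): the top end of the isolator handle, 92 mm from the hinge; it moves with the handle. The red grip there is 34 mm wide along the base's x, 18 mm thick and takes up the last 34 mm; below it is a flat steel arm 26 mm wide and 12 mm thick
- cover: the cream cover, about 0.2 kg: plate 130 x 60 mm (z = 9 to 19 mm) with a black handle bar on top, 60 mm long (x), 14 mm thick (y), up to z = 50 mm: lift it by the bar. Below are four pins like a tray's; no sockets on top. Origin: on its vertical centre line at the level of the pin tips; x along the length, z up. Starts seated on the base's seat
- mat: the black rubber mat to the robot's right, 130 x 180 mm, 3 mm thick, fixed; nothing lies on it. Origin: centre of its underside, on the bench; y along the 180 mm
- tray1: a blue slide tray, 130 x 60 mm, 31 mm high over all, about 0.2 kg, two glass slides fixed in it; stands on four corner pins. tray1 to tray4 are alike; in some starts only two or three of them exist, the absent ones read None. Origin: on its vertical centre line at the level of the pin tips (the bench, when it stands there); x along the 130 mm, y across the 60 mm, z up
- tray2: like tray1. A tray's pins: steel, 8 mm in diameter, round tips, 9 mm long (z = 0 to 9 mm), at x = +-55, y = +-20 mm. The frame starts at z = 9 mm. Solid end blocks, 20 mm long (x) and 60 mm wide, go up to z = 31 mm; in their tops, straight above the pins, are square sockets 11 mm wide and 12 mm deep
- tray3: like tray1. Between a tray's end blocks run side walls, 90 mm long, flush with the 60 mm width, z = 9 to 23 mm: grip it from above across these walls at mid-length, where it balances
- tray4: like tray1. Trays fit either way round (half a turn about z). Stacked, each tray stands 22 mm higher than the one below, the frame resting on the end blocks
- beaker: bystander, leave alone: the glass beaker, 60 mm wide, 75 mm tall. Origin: centre of its underside
- stain: bystander, leave alone: the amber stain bottle, 44 mm wide, 95 mm tall. Origin: centre of its underside
- coplin: bystander, leave alone: the white-capped staining jar, 50 mm square, 92 mm tall. Origin: centre of its underside
- slidebox: bystander, leave alone: the green slide box, 90 x 170 mm, 34 mm high. Origin: centre of its underside
- tipbox: bystander, leave alone: the orange tip box, 80 x 120 mm, 62 mm high. Origin: centre of its underside
- dish: bystander, leave alone: the white dish, 60 mm wide, 14 mm high. Origin: centre of its underside
- marker: bystander, leave alone: the black marker, 130 mm long, 13 mm thick. Origin: centre of its underside
Things that resemble listed ones, but are neither listed nor needed, are in the scene too. What is shaped like the cover but blue or purple is not meant.

How it is judged:
By the outcome, as a careful person would: the job done as asked, in the order asked, and still so for the second after the job is handed in, with the robot touching nothing.
Of tray1, tray2, tray3, tray4 only 2 to 4 are there at a start; the rules pass over those that are not, and their reading is None.
At some moment in a run one of tray1, tray2, tray3, tray4 may be knocked a few centimetres aside while the robot is not near it.
Once in a run the grip may slacken for a moment while it holds something.
It also fails if it takes over 210 s, if anything falls off the work surface, if the arm or the gripper's body presses on something with over 40 N, if the wrist force passes 120 N, or if a joint passes its speed limit or range.

### The arm

A 6-joint arm with a two-finger parallel gripper is mounted at the origin on the work surface. World frame = base frame: x ahead of the robot, y to its left, z up, the work surface at z = 0. Lengths are in mm, angles in rad, forces in N, time in s.
With the tool pointing down it reaches from about 350 to 975 mm from the base axis. Payload 7.1 kg.
Tool frame: the origin (TCP) lies midway between the tips of the shut fingers; the grasp point (between the pads) lies 19 mm behind it (ctrl.hold_point_z is the distance from the TCP to the grasp point, in mm); x points along the fingers, y is the direction in which the jaws open and shut, and the axes are right-handed (so a half turn about x gives the same grasp; the last joint's range is limited). The gripper opens to 88 mm and grips with 3 to 60 N. Pads are 20 mm wide; open, the fingers measure 115 mm over their backs; the gripper's body (75 mm by 178 mm) begins 61 mm behind the grasp point.
Start: joints at [1.204, 0.423, 1.63, -0, 1.089, -0.019], TCP at [212.987, 587.572, 222.675] pointing down, gripper open.
Joint ranges: [-3, 3], [-0.9, 2.11], [0.09, 2.58], [-1.31, 4.45], [0.11, 2.69], [-2.54, 2.54]. Speed limits (rad/s): [2.39, 2.39, 3.01, 3.14, 3.14, 3.14].

### API

Orientations are given as a rotation vector (axis times angle).
In Python, from workcell import ctrl, get_image, calibration gives the robot as it stands.
- The arm moves only by the tool move_arm, never from a script. Its argument "rows" is a list of rows, each a list of 5 numbers: the shift along the world's x, y, z in mm, then the turn about the world's z in rad, then the closure, from -1 (fully open) to 1 (shut). In form: [[tx, ty, tz, roll, jaw], ...]. A call has 1 to 12 rows; each row is the pose to reach, as a shift and turn from the pose measured when the call began; what a row does not reach only later rows make up. A row lasts 1/8 s, in which the tool goes at most 62.5 mm and 10.7 degrees, less where a joint would pass 70% of its speed; a pose out of reach is approached as far as the arm can. A call with a gripper value outside its range is refused whole. The fingers move at their own pace and stop on an object; the grip force is fixed at half the most. Time passes only in rows, so rows that repeat a pose let the fingers close. It gives the time, the measured TCP pose, the force and the opening at its end, in the units of the state.
- ctrl.get_obs(): the state, without advancing time (a new reading comes with each control period).
- get_image(name): name is "scene" or "top" or "wrist"; returns the picture (420x560x3 uint8, blue, green, red); there is no depth.
- calibration(name): a dict with "fx", "fy", "cx", "cy" (pixels), "D" ([k1, k2, p1, p2, k3] as OpenCV has them; the pictures are not rectified), "view" (4x4, takes a point from world to camera coordinates); the wrist camera has in their place "T_tool_cam" (4x4, takes a point from camera to tool coordinates, whose origin is the TCP and whose axes are the tool frame's). Camera axes: x right, y up, looking along -z (the intrinsics and any distortion apply to the point x, -y, -z); pixel columns grow to the right and rows downward; lengths in mm; the calibration is good to about 2 mm. A picture is of the moment at which its call begins: read the wrist's pose just before it. calibration takes no time and is no camera call.
- ctrl.close_job(): hands the job in, once; it reports no verdict.
The state is a dict: "t": time; "qpos": joint angles; "qvel": joint speeds; "joint_torque": joint torques, N m; "ee_pos": TCP position; "orientation": TCP orientation; "ft_force": force on the tool from outside, world axes, zero at the start; "moment": the same for the moment, N m; "width": finger opening in mm.
Only numpy, scipy, OpenCV 4.12 (cv2) and the standard library are available. Lean on these libraries where they do the work, as an engineer would, in place of code of your own. Each camera call takes 0.05 s, during which the arm holds its last target.

## Working session

There is one attempt and no reset: what is moved stays moved. The work goes in short steps, Python scripts to look and compute and a tool call to move; the robot and the scene stay as the last step left them, time stands still between calls to the robot, and variables do not carry over. Pictures are saved under pics/ and viewed, and the job is handed in when it is done.

Besides the shell and the picture viewer there is one more tool, called in YAML: its name, and indented under it one key for each argument. move_arm: Moves the arm, as the interface text tells. Its arguments: {"type":"object","properties":{"rows":{"type":"array"}},"required":["rows"]}

```bash
mkdir -p pics; ls; python3 - <<'E'
from workcell import ctrl,get_image,calibration
import cv2,numpy as np
for n in ["scene","top","wrist"]:
    o=ctrl.get_obs()
    cv2.imwrite(f"pics/a_{n}.png",get_image(n)); print(n,{k:np.round(v,4).tolist() for k,v in calibration(n).items()})
print({k:np.round(v,3).tolist() for k,v in ctrl.get_obs().items()}, ctrl.hold_point_z)
E
```

```text
pics
scene {'fx': 383.5963, 'fy': 383.5963, 'cx': 278.5127, 'cy': 212.5181, 'D': [0.0162, 0.0, 0.0, 0.0, 0.0], 'view': [[-0.5628, 0.8264, 0.0177, 301.0976], [-0.5207, -0.3711, 0.7689, 174.9354], [0.642, 0.4235, 0.6392, -1351.7218], [0.0, 0.0, 0.0, 1.0]]}
top {'fx': 448.4802, 'fy': 448.4802, 'cx': 278.5308, 'cy': 211.8248, 'D': [0.0234, 0.0, 0.0, 0.0, 0.0], 'view': [[-0.0157, -0.9996, -0.0221, 5.8493], [0.9893, -0.0187, 0.1447, -539.8986], [-0.1451, -0.0196, 0.9892, -1087.0572], [0.0, 0.0, 0.0, 1.0]]}
wrist {'fx': 302.4542, 'fy': 302.4542, 'cx': 277.3193, 'cy': 204.6127, 'D': [-0.0691, 0.0, 0.0, 0.0, 0.0], 'T_tool_cam': [[-0.0, 0.2398, -0.9708, -161.9115], [1.0, -0.0007, -0.0002, 0.6614], [-0.0007, -0.9708, -0.2398, -64.8589], [0.0, 0.0, 0.0, 1.0]]}
{'t': 0.15, 'qpos': [1.204, 0.424, 1.63, -0.0, 1.089, -0.019], 'qvel': [-0.003, -0.002, -0.003, -0.001, -0.0, -0.001], 'joint_torque': [0.001, -54.498, -27.392, 0.064, 0.02, -0.0], 'ee_pos': [212.862, 587.181, 222.084], 'orientation': [0.272, 1.554, -0.274], 'ft_force': [1.399, 0.03, 0.234], 'moment': [-0.021, 0.066, -0.015], 'width': 88.181} 18.700000000000003
```

View pics/a_scene.png

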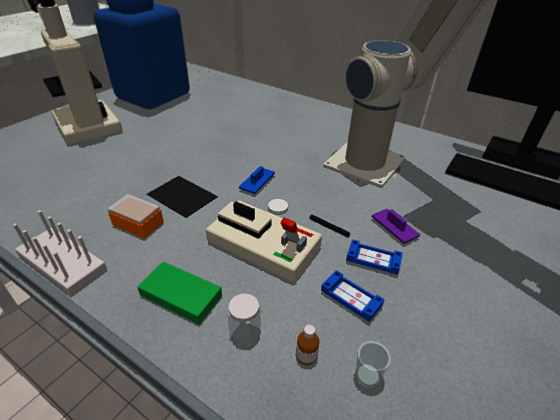

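View pics/a_top.png

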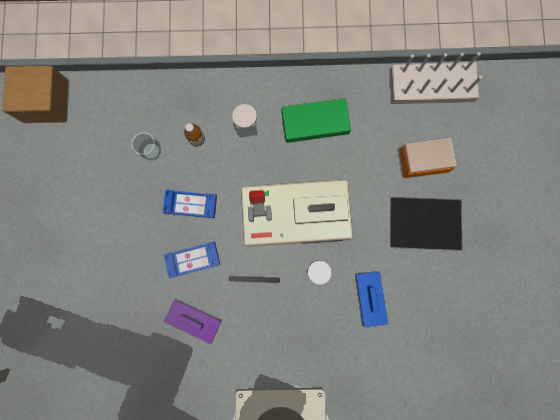

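View pics/a_wrist.png

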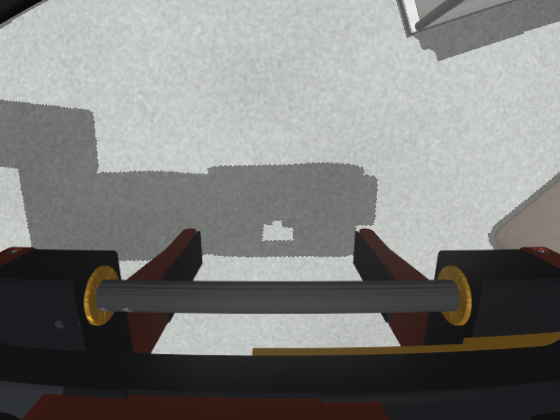

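The top view shows the base at about (297,212), trays at (190,204) and (192,260), the handle leaning to the green side (on), and the mat at (426,223). The blue and purple bar-topped plates are decoys. Only two trays are visible. Next I'll measure.

```bash
cat > h.py <<'E'
from workcell import ctrl,get_image,calibration
import cv2,numpy as np
from scipy.spatial.transform import Rotation as R
def cam(name,obs=None):
    c=calibration(name); K=np.array([[c['fx'],0,c['cx']],[0,c['fy'],c['cy']],[0,0,1]]); D=np.array(c['D'])
    if name=='wrist':
        o=obs or ctrl.get_obs(); T=np.eye(4);T[:3,:3]=R.from_rotvec(o['orientation']).as_matrix();T[:3,3]=o['ee_pos']
        V=np.linalg.inv(T@np.array(c['T_tool_cam']))
    else: V=np.array(c['view'])
    return K,D,V
def cast(C,px,z):
    K,D,V=C; px=np.asarray(px,float).reshape(-1,1,2)
    u=cv2.undistortPoints(px,K,D).reshape(-1,2)
    d=np.c_[u[:,0],-u[:,1],-np.ones(len(u))]@V[:3,:3]
    o=-V[:3,:3].T@V[:3,3]
    return o+d*((z-o[2])/d[:,2:3])
def proj(C,P):
    K,D,V=C; P=np.asarray(P,float).reshape(-1,3)@V[:3,:3].T+V[:3,3]
    return cv2.projectPoints(P*[1,-1,-1],np.zeros(3),np.zeros(3),K,D)[0].reshape(-1,2)
def mask(im,lo,hi):
    return cv2.inRange(cv2.cvtColor(im,cv2.COLOR_BGR2HSV),np.array(lo),np.array(hi))
def blobs(m,amin=60):
    cs,_=cv2.findContours(m,cv2.RETR_EXTERNAL,cv2.CHAIN_APPROX_NONE)
    return sorted([c for c in cs if cv2.contourArea(c)>amin],key=cv2.contourArea,reverse=True)
def rect(c,C,z):
    P=cast(C,c.reshape(-1,2),z)[:,:2].astype(np.float32)
    (x,y),(w,h),a=cv2.minAreaRect(P)
    if w<h: w,h,a=h,w,a+90
    return np.round([x,y,w,h,np.radians((a+90)%180-90)],3)
E
python3 - <<'E'
from h import *
im=get_image('top');C=cam('top')
for n,lo,hi,z in [('blue',(105,120,60),(125,255,255),25),('purple',(128,80,40),(150,255,255),15),('cream',(15,15,150),(35,110,255),50),('black',(0,0,0),(180,255,22),3),('red',(0,180,90),(6,255,255),150),('green',(50,120,60),(75,255,255),34)]:
    for b in blobs(mask(im,lo,hi)):
        print(n,cv2.boundingRect(b),cv2.contourArea(b),rect(b,C,z))
E
```

```text
blue (356, 272, 32, 55) 1217.5 [ 3.22343e+02 -2.28067e+02  1.28501e+02  5.92560e+01  1.12000e-01]
blue (163, 190, 53, 28) 1122.5 [568.09  225.226 132.72   61.126   1.457]
blue (164, 242, 55, 35) 1077.5 [425.827 218.547 129.96   58.94   -1.332]
purple (164, 300, 57, 43) 1208.5 [273.354 215.723 129.299  59.564   1.139]
cream (270, 0, 135, 54) 6284.5 [1030.822 -163.945  349.996  149.448    1.557]
cream (241, 180, 111, 65) 6137.0 [537.899 -46.772 266.493 147.53   -1.521]
cream (137, 0, 66, 56) 2647.0 [1035.967  277.581  173.662  156.858   -1.568]
cream (70, 2, 67, 31) 1802.0 [1071.056  454.531  173.034   85.457    1.555]
cream (36, 3, 35, 56) 1632.5 [1036.003  586.825  155.85    85.165   -0.   ]
cream (204, 0, 32, 55) 1620.0 [ 1.035654e+03  1.449290e+02  1.540660e+02  8.279500e+01 -3.000000e-03]
cream (237, 0, 33, 55) 1596.5 [ 1.034135e+03  5.617800e+01  1.522500e+02  8.415500e+01 -4.000000e-03]
cream (439, 22, 70, 27) 1499.0 [ 992.85  -515.797  172.763   67.356   -1.569]
cream (103, 32, 66, 25) 1439.5 [992.604 365.713 172.699  67.236   1.549]
cream (404, 0, 68, 24) 1404.0 [1060.587 -428
[... 472 characters left out ...]
.532]
cream (506, 0, 35, 20) 596.0 [1057.506 -647.619   85.219   52.995    1.53 ]
cream (300, 390, 26, 30) 582.5 [ 8.3971e+01 -7.5686e+01  6.4869e+01  5.5829e+01  1.3000e-02]
cream (543, 20, 17, 25) 334.0 [ 9.92559e+02 -7.13471e+02  6.58440e+01  4.03010e+01 -4.20000e-02]
cream (541, 0, 19, 19) 301.0 [ 1.055919e+03 -7.161750e+02  5.003100e+01  4.568300e+01 -4.400000e-02]
cream (235, 391, 17, 29) 201.0 [ 8.4422e+01  8.6371e+01  6.2868e+01  3.5387e+01 -4.6000e-02]
cream (0, 4, 4, 30) 65.0 [1.07182e+03 7.24406e+02 8.29270e+01 7.95800e+00 6.20000e-02]
red (250, 191, 14, 12) 85.0 [565.133  45.098  32.979  22.501  -1.075]
green (282, 98, 69, 44) 2220.5 [ 780.098 -103.505  168.613   96.293   -1.451]
```

```bash
cat >> h.py <<'E'
def st():
    o=ctrl.get_obs(); M=R.from_rotvec(o['orientation']).as_matrix()
    return o, np.arctan2(M[1,1],M[0,1])
def go(x,y,z,jaw_yaw):
    o,a=st(); d=np.array([x,y,z])-o['ee_pos']; t=(jaw_yaw-a+np.pi/2)%np.pi-np.pi/2
    print('pos',np.round(o['ee_pos'],1),'jaw yaw',round(a,4),'F',np.round(o['ft_force'],1),'w',round(o['width'],1),'t',o['t'],'q6',round(o['qpos'][5],2)); print('GO',np.round(d,1),round(t,4))
E
python3 - <<'E'
from h import *
C=cam('top')
im=get_image('top')
b=[c for c in blobs(mask(im,(0,0,0),(180,255,40)),1500)]
for c in b: print(cv2.boundingRect(c),rect(c,C,3))
# mat
print(cast(C,[(390,198),(462,200),(461,249),(390,249)],3).round(0))
S=cam('scene')
print('handle tip px scene',proj(S,(569,45,151)),proj(C,(569,45,151)))
go(630,45,230,0.05)
E
```

```text
(391, 199, 70, 50) [ 508.841 -378.363  174.31   124.488    1.513]
[[ 576. -292.    3.]
 [ 567. -475.    3.]
 [ 441. -463.    3.]
 [ 444. -285.    3.]]
handle tip px scene [[287.65222257 222.18256611]] [[255.95268467 192.48920353]]
pos [212.9 587.4 222.3] jaw yaw 1.223 F [ 0.1 -0.3  1.1] w 87.9 t 0.25 q6 -0.02
GO [ 417.1 -542.4    7.7] -1.173
```

move_arm:
  rows:
    - [417,-542,40,-1.173,1]
    - [417,-542,40,-1.173,1]
    - [417,-542,40,-1.173,1]
    - [417,-542,40,-1.173,1]
    - [417,-542,40,-1.173,1]
    - [417,-542,40,-1.173,1]
    - [417,-542,40,-1.173,1]
    - [417,-542,40,-1.173,1]
    - [417,-542,40,-1.173,1]
    - [417,-542,40,-1.173,1]
    - [417,-542,40,-1.173,1]
    - [417,-542,40,-1.173,1]

```text
t: 1.75
ee_pos: [631.9, 42.0, 262.2]
orientation: [1.176, 1.23, -1.176]
ft_force: [-0.3, 1.4, 0.3]
width: 0.3
```

```bash
python3 - <<'E'
from h import *
o=ctrl.get_obs()
cv2.imwrite("pics/b_wrist.png",get_image('wrist'))
C=cam('wrist',o); print(proj(C,[(569,45,151),(630,45,66)]))
go(612,45,140,0.05)
E
```

```text
[[209.11187876 196.41243854]
 [275.41171674 183.48798986]]
pos [630.4  43.8 261.9] jaw yaw 0.0469 F [-0.   0.5 -0.1] w 0.3 t 1.8 q6 0.0
GO [ -18.4    1.2 -121.9] 0.0031
```

View pics/b_wrist.png

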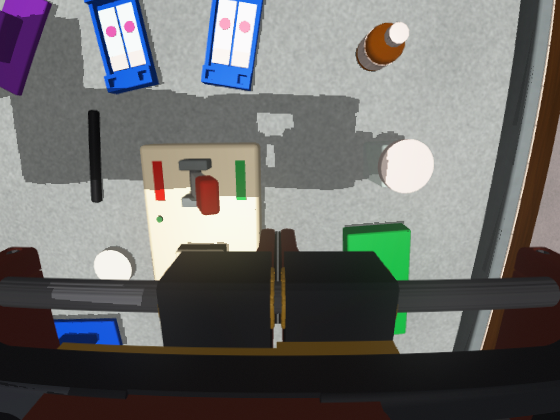

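move_arm:
  rows:
    - [-15,1,-60,0.003,1]
    - [-15,1,-122,0.003,1]
    - [-15,1,-126,0.003,1]
    - [-15,1,-126,0.003,1]
    - [-35,1,-126,0.003,1]
    - [-47,1,-124,0.003,1]
    - [-57,1,-122,0.003,1]
    - [-67,1,-120,0.003,1]
    - [-77,1,-120,0.003,1]
    - [-87,1,-120,0.003,1]
    - [-95,1,-120,0.003,1]
    - [-100,1,-120,0.003,1]

```text
t: 3.3
ee_pos: [529.6, 44.8, 141.6]
orientation: [1.172, 1.234, -1.174]
ft_force: [0.2, -0.7, -0.1]
width: 0.3
```

move_arm:
  rows:
    - [-5,0,0,0,1]
    - [-5,0,0,0,1]
    - [20,0,0,0,1]
    - [60,0,0,0,1]
    - [60,0,60,0,0]
    - [60,0,120,0,-1]

```text
t: 4.05
ee_pos: [589.7, 44.7, 261.4]
orientation: [1.17, 1.236, -1.176]
ft_force: [0.9, -0.1, -0.2]
width: 16.8
```

```bash
python3 - <<'E'
from h import *
o=ctrl.get_obs()
cv2.imwrite("pics/c_wrist.png",get_image('wrist'))
go(541,-107,230,0.05)
E
```

```text
pos [593.8  45.  270.9] jaw yaw 0.0499 F [ 2.  -0.   5.5] w 21.2 t 4.1 q6 0.01
GO [ -52.8 -152.   -40.9] 0.0001
```

View pics/c_wrist.png

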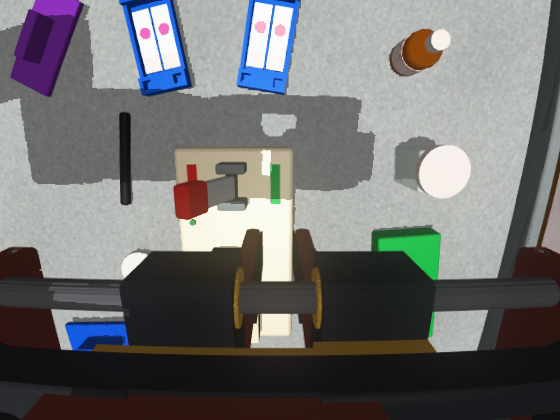

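move_arm:
  rows:
    - [-53,-245,0,0,-1]
    - [-53,-245,0,0,-1]
    - [-53,-245,0,0,-1]
    - [-53,-245,0,0,-1]
    - [-53,-245,0,0,-1]
    - [-53,-245,0,0,-1]
    - [-53,-245,0,0,-1]
    - [-53,-245,0,0,-1]

```text
t: 5.1
ee_pos: [541.2, -198.7, 270.8]
orientation: [1.175, 1.228, -1.165]
ft_force: [-0.5, -0.1, 0.8]
width: 87.8
```

```bash
python3 - <<'E'
from h import *
o=ctrl.get_obs()
im=get_image('wrist');cv2.imwrite("pics/d_wrist.png",im)
C=cam('wrist',o)
for b in blobs(mask(im,(15,15,120),(35,110,255)),800): print(cv2.boundingRect(b),rect(b,C,50),rect(b,C,76))
for b in blobs(mask(im,(0,0,0),(180,255,60)),100): print('k',cv2.boundingRect(b),rect(b,C,107),rect(b,C,3))
print(proj(C,(541,-107,76)))
go(541,-107,230,0.05)
E
```

```text
(216, 0, 128, 171) [539.773 -83.131 198.283 148.605  -1.519] [539.594 -86.525 184.815 138.511  -1.519]
(144, 80, 44, 45) [ 405.572 -101.402   54.206   41.792   -0.611] [ 414.509 -103.555   50.524   38.953   -0.611]
(338, 314, 45, 33) [ 6.77182e+02 -4.10844e+02  6.53150e+01  5.62460e+01  1.11000e-01] [ 6.67669e+02 -3.91979e+02  6.08790e+01  5.24260e+01  1.11000e-01]
k (0, 84, 560, 336) [ 5.29122e+02 -4.38747e+02  8.45427e+02  5.09261e+02  3.30000e-01] [ 5.684940e+02 -3.756350e+02  1.163512e+03  6.440110e+02  4.100000e-02]
k (148, 0, 12, 25) [410.582 -22.852  22.749  11.155   1.566] [370.18   12.344  30.011  14.716   1.566]
k (274, 76, 13, 57) [ 540.938 -106.779   55.974   12.412   -1.52 ] [542.151 -98.375  73.843  16.374  -1.52 ]
[[279.61131503 106.88436584]]
pos [ 541.1 -198.8  270.8] jaw yaw 0.0517 F [-0.   0.3  0.5] w 87.8 t 5.15 q6 -0.43
GO [ -0.1  91.8 -40.8] -0.0017
```

View pics/d_wrist.png

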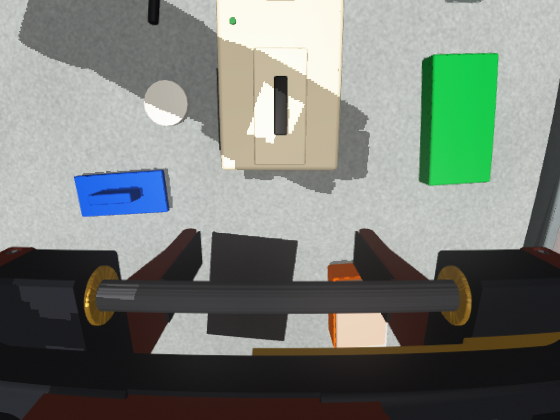

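move_arm:
  rows:
    - [0,92,-60,-0.001,-1]
    - [0,92,-120,-0.001,-1]
    - [0,92,-160,-0.001,-1]
    - [0,92,-185,-0.001,-1]
    - [0,92,-190,-0.001,-1]
    - [0,92,-190,-0.001,-1]
    - [0,92,-190,-0.001,-1]

```text
t: 6.02
ee_pos: [542.5, -107.2, 82.6]
orientation: [1.177, 1.224, -1.164]
ft_force: [-0.0, 0.0, -0.6]
width: 88.3
```

```bash
python3 - <<'E'
from h import *
o=ctrl.get_obs()
im=get_image('wrist');cv2.imwrite("pics/e_wrist.png",im)
go(541,-107,80,0.051)
E
```

```text
pos [ 542.4 -107.3   82.6] jaw yaw 0.0505 F [ 0.5 -0.6  0.1] w 87.6 t 6.075 q6 -0.27
GO [-1.4  0.3 -2.6] 0.0005
```

View pics/e_wrist.png

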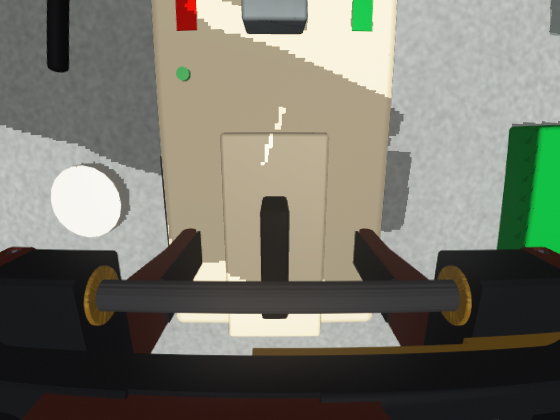

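```bash
python3 - <<'E'
from h import *
C=cam('wrist')
print(cast(C,[(221,134),(328,133)],76).round(1), cast(C,[(261,198),(288,198)],107).round(1))
E
```

```text
[[509.2 -45.1  76. ]
 [567.4 -41.6  76. ]] [[533.4 -72.7 107. ]
 [545.9 -72.1 107. ]]
```

move_arm:
  rows:
    - [-1.4,0,-1.5,0,-1]
    - [-1.4,0,-1.5,0,1]
    - [-1.4,0,-1.5,0,1]
    - [-1.4,0,-1.5,0,1]
    - [-1.4,0,-1.5,0,1]
    - [-1.4,0,-1.5,0,1]
    - [-1.4,0,-1.5,0,1]
    - [-1.4,0,-1.5,0,1]
    - [-1.4,0,-1.5,0,1]

```text
t: 7.2
ee_pos: [540.8, -107.3, 81.2]
orientation: [1.177, 1.224, -1.164]
ft_force: [-0.7, -0.2, 4.5]
width: 13.9
```

```bash
python3 - <<'E'
from h import *
go(541,-107,80,0.051)
o=ctrl.get_obs()
im=get_image('wrist');cv2.imwrite("pics/f_wrist.png",im)
E
```

```text
pos [ 540.8 -107.3   81.2] jaw yaw 0.0504 F [-0.7 -0.2  4.5] w 13.9 t 7.2 q6 -0.27
GO [ 0.2  0.3 -1.2] 0.0006
```

View pics/f_wrist.png

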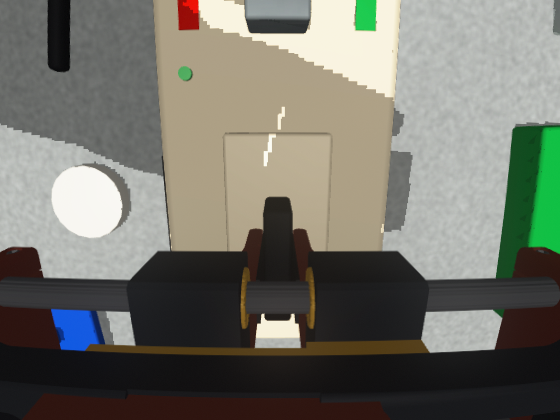

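move_arm:
  rows:
    - [0,0,10,0,1]
    - [0,0,30,0,1]
    - [0,0,70,0,1]
    - [0,0,100,0,1]
    - [-15,-60,100,0,1]
    - [-30,-110,100,0,1]
    - [-32,-160,100,0,1]
    - [-32,-210,100,0,1]
    - [-32,-250,100,0,1]
    - [-32,-271,100,0,1]
    - [-32,-271,100,0,1]
    - [-32,-271,100,0,1]

```text
t: 8.75
ee_pos: [508.6, -376.9, 181.0]
orientation: [1.177, 1.226, -1.164]
ft_force: [-0.9, -0.1, -2.5]
width: 14.0
```

```bash
python3 - <<'E'
from h import *
go(509,-378,29,0.051)
o=ctrl.get_obs()
im=get_image('wrist');cv2.imwrite("pics/g_wrist.png",im)
im=get_image('top');cv2.imwrite("pics/g_top.png",im)
E
```

```text
pos [ 508.6 -376.9  181. ] jaw yaw 0.051 F [-0.9 -0.1 -2.5] w 14.0 t 8.75 q6 -0.72
GO [   0.4   -1.1 -152. ] -0.0
```

View pics/g_wrist.png

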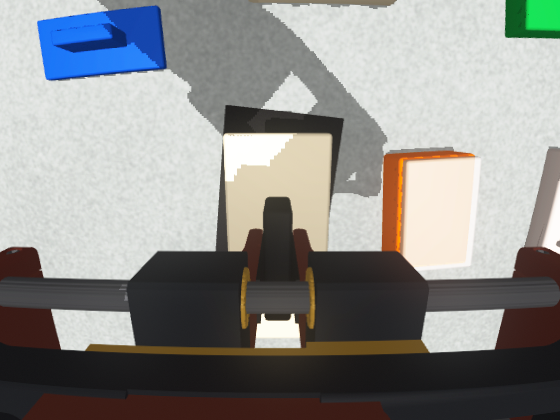

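View pics/g_top.png

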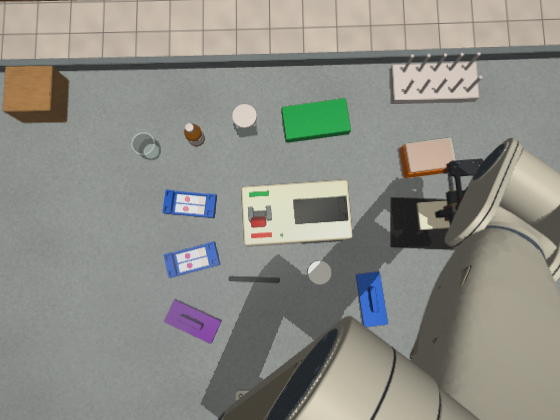

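move_arm:
  rows:
    - [0,-1,-50,-0.1,1]
    - [0,-1,-100,-0.1,1]
    - [0,-1,-135,-0.1,1]
    - [0,-1,-147,-0.1,1]
    - [0,-1,-151,-0.1,1]
    - [0,-1,-153,-0.1,1]
    - [0,-1,-154,-0.1,1]
    - [0,-1,-154,-0.1,1]

```text
t: 9.85
ee_pos: [509.3, -378.1, 28.0]
orientation: [1.25, 1.177, -1.236]
ft_force: [-0.6, -0.3, -2.5]
width: 14.3
```

move_arm:
  rows:
    - [0,0,-1,0,1]
    - [0,0,-1.5,0,1]
    - [0,0,-2,0,1]
    - [0,0,-2,0,1]

```text
t: 10.35
ee_pos: [509.6, -378.4, 26.8]
orientation: [1.249, 1.176, -1.236]
ft_force: [-0.6, 1.0, 4.4]
width: 13.7
```

Contact. Release, lift and look.

move_arm:
  rows:
    - [0,0,0,0,-1]
    - [0,0,0,0,-1]
    - [0,0,0,0,-1]
    - [0,0,0,0,-1]
    - [0,0,0,0,-1]
    - [0,0,40,0,-1]
    - [0,0,100,0,-1]
    - [0,0,150,0,-1]
    - [0,60,190,0.1,-1]
    - [0,120,200,0.1,-1]
    - [0,150,200,0.1,-1]
    - [0,150,200,0.1,-1]

```text
t: 11.85
ee_pos: [509.5, -226.3, 227.3]
orientation: [1.174, 1.225, -1.16]
ft_force: [0.3, -0.1, -0.6]
width: 87.6
```

```bash
python3 - <<'E'
from h import *
o=ctrl.get_obs()
im=get_image('wrist');cv2.imwrite("pics/i_wrist.png",im)
C=cam('wrist',o)
im=get_image('top');cv2.imwrite("pics/i_top.png",im)
C=cam('top')
for b in blobs(mask(im,(105,120,60),(125,255,255))): print(rect(b,C,25))
go(541,-200,230,0.051)
E
```

```text
[568.102 225.324 132.523  61.126   1.457]
[425.827 218.547 129.96   58.94   -1.332]
pos [ 509.8 -228.6  227. ] jaw yaw 0.0526 F [-0.8 -0.3  0.4] w 87.7 t 11.95 q6 -0.5
GO [31.2 28.6  3. ] -0.0016
```

View pics/i_wrist.png

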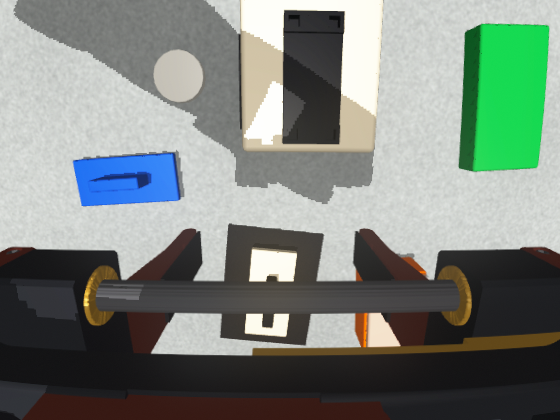

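View pics/i_top.png

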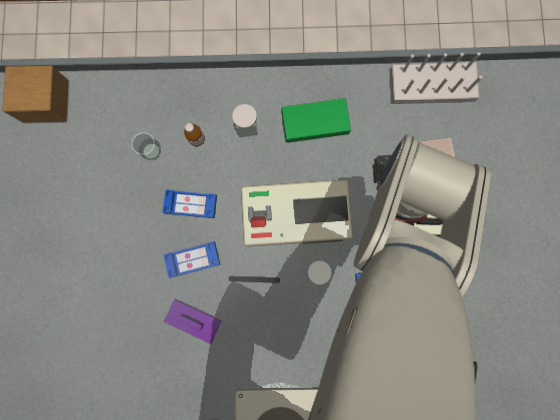

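move_arm:
  rows:
    - [31,38,-40,-0.001,-1]
    - [31,38,-80,-0.001,-1]
    - [31,38,-80,-0.001,-1]
    - [31,38,-80,-0.001,-1]
    - [31,38,-80,-0.001,-1]

```text
t: 12.58
ee_pos: [541.7, -191.8, 148.6]
orientation: [1.177, 1.22, -1.162]
ft_force: [-0.1, -0.5, -0.0]
width: 87.6
```

```bash
python3 - <<'E'
from h import *
o=ctrl.get_obs()
im=get_image('wrist');cv2.imwrite("pics/j_wrist.png",im)
cv2.imwrite("pics/j_crop.png",cv2.resize(im[60:240,180:380],None,fx=3.5,fy=3.3,interpolation=cv2.INTER_CUBIC))
C=cam('wrist',o)
print(np.round(o['ee_pos'],1))
for b in blobs(mask(im,(0,0,0),(180,255,75)),500): print('k',cv2.boundingRect(b),rect(b,C,66))
E
```

```text
[ 541.7 -191.8  148.6]
k (0, 229, 560, 191) [ 5.62669e+02 -3.28741e+02  6.64743e+02  2.39863e+02  3.10000e-02]
k (241, 17, 79, 171) [ 541.248 -107.641  128.4     58.714   -1.521]
```

View pics/j_wrist.png

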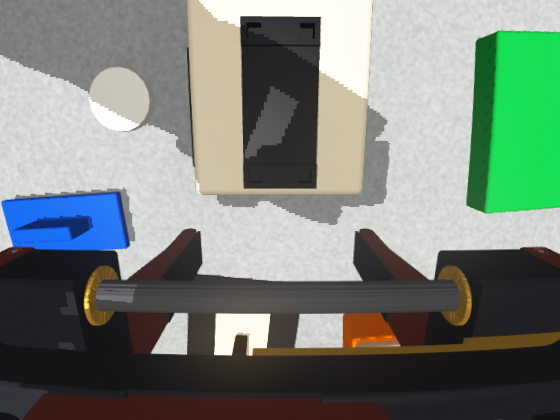

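View pics/j_crop.png

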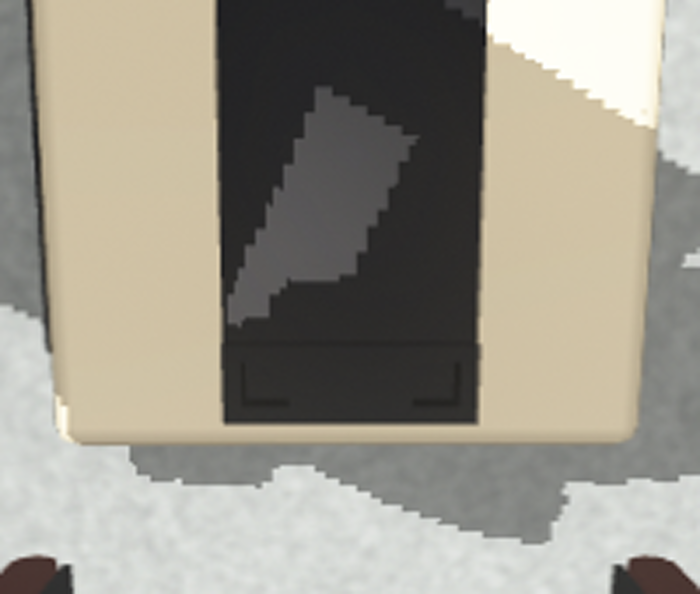

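move_arm:
  rows:
    - [0,0,60,0,-1]
    - [5,60,90,-0.05,-1]
    - [10,120,90,-0.1,-1]
    - [15,180,90,-0.164,-1]
    - [20,240,90,-0.164,-1]
    - [24,300,60,-0.164,-1]
    - [24,332,10,-0.164,-1]
    - [24,332,0,-0.164,-1]
    - [24,332,0,-0.164,-1]
    - [24,332,0,-0.164,-1]

```text
t: 13.88
ee_pos: [566.9, 139.4, 150.4]
orientation: [1.299, 1.137, -1.281]
ft_force: [0.0, -0.0, -0.0]
width: 87.6
```

```bash
cat >> h.py <<'E'
def tray(n,z=31,amin=800):
    o=ctrl.get_obs(); im=get_image('wrist'); cv2.imwrite(f"pics/{n}.png",im); C=cam('wrist',o)
    print(np.round(o['ee_pos'],1))
    for b in blobs(mask(im,(103,120,50),(125,255,255)),amin): print('tray',cv2.boundingRect(b),cv2.contourArea(b),rect(b,C,z),rect(b,C,20))
E
python3 - <<'E'
from h import *
tray('k_wrist'); go(568,225,3,-0.114)
E
```

```text
[566.9 139.4 150.4]
tray (231, 31, 70, 150) 9636.0 [569.199 224.104 129.552  59.87    1.458] [569.078 224.837 134.619  62.212   1.458]
tray (56, 55, 122, 156) 9470.5 [430.424 218.14  130.059  67.64   -1.331] [424.876 218.64  135.147  70.285  -1.331]
pos [566.9 139.4 150.5] jaw yaw -0.115 F [-0.2 -1.1  0.7] w 87.6 t 13.925 q6 0.35
GO [   1.1   85.6 -147.5] 0.001
```

View pics/k_wrist.png

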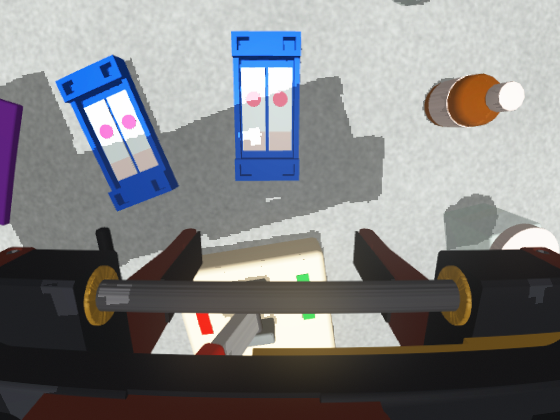

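move_arm:
  rows:
    - [2,50,-30,0.002,-1]
    - [2.3,84.7,-70,0.002,-1]
    - [2.3,84.7,-110,0.002,-1]
    - [2.3,84.7,-137,0.002,-1]
    - [2.3,84.7,-144,0.002,-1]
    - [2.3,84.7,-145.5,0.002,-1]
    - [2.3,84.7,-146,0.002,-1]

```text
t: 14.8
ee_pos: [570.5, 224.1, 6.0]
orientation: [1.301, 1.137, -1.278]
ft_force: [0.4, -0.3, 0.3]
width: 87.6
```

```bash
python3 - <<'E'
from h import *
tray('l_wrist'); go(569.2,224.1,3.5,-0.113)
E
```

```text
[570.5 224.1   6. ]
tray (208, 133, 134, 149) 9764.0 [572.567 252.553  72.423  59.814   1.457] [572.346 249.545  78.244  64.621   1.457]
tray (220, 313, 111, 43) 3629.0 [ 5.64874e+02  1.85650e+02  5.95940e+01  2.63800e+01 -1.17000e-01] [ 5.64036e+02  1.77264e+02  6.43840e+01  2.85000e+01 -1.17000e-01]
tray (0, 168, 70, 82) 3059.0 [448.765 264.447  46.204  31.423  -1.338] [438.593 262.394  49.918  33.948  -1.338]
pos [570.3 224.2   5.9] jaw yaw -0.1135 F [-0.6 -0.9  0.6] w 87.9 t 14.85 q6 0.49
GO [-1.1 -0.1 -2.4] 0.0005
```

View pics/l_wrist.png

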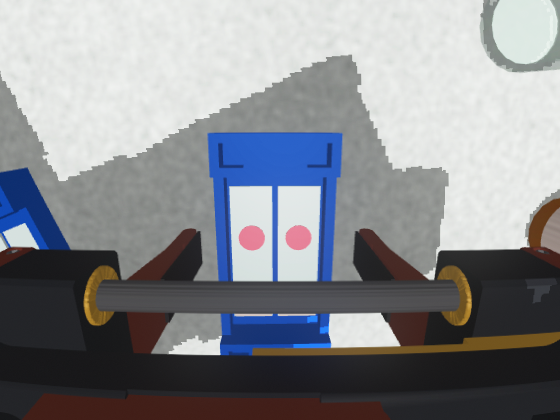

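move_arm:
  rows:
    - [-1,0,-2.5,0,-1]
    - [-1,0,-3,0,-0.5]
    - [-1,0,-3,0,0]
    - [-1,0,-3,0,1]
    - [-1,0,-3,0,1]
    - [-1,0,-3,0,1]
    - [-1,0,-3,0,1]
    - [-1,0,-3,0,1]

```text
t: 15.85
ee_pos: [569.3, 224.2, 2.9]
orientation: [1.3, 1.137, -1.278]
ft_force: [-1.4, 0.3, 1.0]
width: 59.7
```

```bash
python3 - <<'E'
from h import *
tray('m_wrist'); go(569.2,224.1,3.5,-0.113)
C=cam('wrist')
im=cv2.imread('pics/m_wrist.png'); m=mask(im,(103,120,50),(125,255,255))
for col in (230,275,320): print(col,np.nonzero(m[:,col])[0][0])
E
```

```text
[569.3 224.2   2.9]
tray (209, 133, 138, 149) 10124.5 [572.789 253.327  70.762  59.748   1.458] [572.676 250.306  76.583  64.663   1.458]
tray (0, 169, 71, 100) 3322.5 [450.354 262.19   50.34   29.783  -1.335] [440.17  259.899  54.481  32.233  -1.335]
tray (222, 313, 112, 35) 3155.5 [ 5.65827e+02  1.90275e+02  5.84880e+01  2.08250e+01 -1.31000e-01] [ 5.65142e+02  1.82068e+02  6.32990e+01  2.25380e+01 -1.31000e-01]
pos [569.3 224.2   2.9] jaw yaw -0.1135 F [-0.4  0.1  0.1] w 59.9 t 15.9 q6 0.49
GO [-0.1 -0.1  0.6] 0.0005
230 133
275 133
320 133
```

move_arm:
  rows:
    - [0,0,10,0,1]
    - [0,0,40,0,1]
    - [0,0,90,0,1]
    - [0,0,140,0,1]
    - [0,0,185,0,1]
    - [-4,-50,190,0.05,1]
    - [-8,-100,190,0.1,1]
    - [-12,-160,190,0.164,1]
    - [-20,-220,190,0.164,1]
    - [-28,-270,190,0.164,1]
    - [-28,-310,190,0.164,1]
    - [-28,-332,180,0.164,1]

```text
t: 17.4
ee_pos: [541.3, -110.0, 183.8]
orientation: [1.183, 1.215, -1.158]
ft_force: [0.8, -0.7, -2.3]
width: 59.4
```

```bash
python3 - <<'E'
from h import *
tray('n_wrist'); go(541.1,-107.6,62,0.0505)
im=cv2.imread('pics/n_wrist.png'); m=mask(im,(103,120,50),(125,255,255))
for col in (230,275,320): print(col,np.nonzero(m[:,col])[0][0])
E
```

```text
[ 541.3 -110.   183.8]
tray (209, 132, 138, 150) 10157.5 [ 545.939 -129.456  167.166  140.48    -1.53 ] [ 546.312 -132.437  173.01   145.392   -1.53 ]
tray (222, 313, 112, 35) 3192.0 [ 5.54428e+02 -2.79303e+02  1.37691e+02  4.90710e+01  3.00000e-02] [ 5.55098e+02 -2.87523e+02  1.42505e+02  5.07870e+01  3.00000e-02]
pos [ 540.5 -111.3  182.2] jaw yaw 0.0485 F [-0.6 -2.2 -3.3] w 59.6 t 17.45 q6 -0.28
GO [   0.6    3.7 -120.2] 0.002
230 133
275 132
320 133
```

View pics/n_wrist.png

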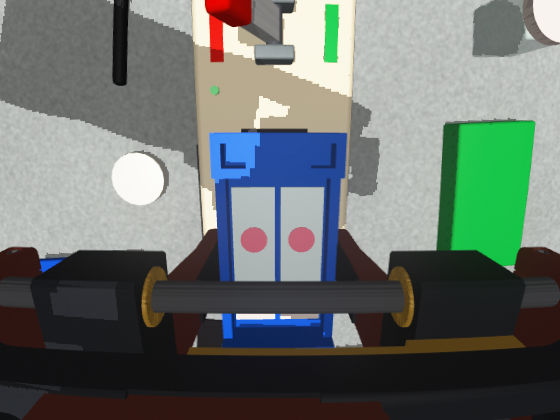

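move_arm:
  rows:
    - [0.6,3.7,-30,0.002,1]
    - [0.6,3.7,-65,0.002,1]
    - [0.6,3.7,-95,0.002,1]
    - [0.6,3.7,-105,0.002,1]
    - [0.6,3.7,-108,0.002,1]
    - [0.6,3.7,-108,0.002,1]

```text
t: 18.2
ee_pos: [541.7, -107.6, 75.1]
orientation: [1.181, 1.216, -1.157]
ft_force: [0.4, 0.0, -2.7]
width: 60.0
```

```bash
python3 - <<'E'
from h import *
tray('o_wrist'); go(541.1,-107.6,60,0.0505)
E
```

```text
[ 541.7 -107.6   75.1]
tray (210, 133, 137, 149) 10082.0 [543.066 -98.181 109.07   91.727  -1.52 ] [ 543.458 -101.197  114.898   96.628   -1.52 ]
tray (222, 313, 112, 35) 3160.5 [ 5.48372e+02 -1.95778e+02  9.01410e+01  3.21330e+01  3.30000e-02] [ 5.49047e+02 -2.04009e+02  9.49570e+01  3.38500e+01  3.30000e-02]
pos [ 541.8 -107.7   75.3] jaw yaw 0.0506 F [ 0.4  0.7 -2.5] w 59.5 t 18.25 q6 -0.27
GO [ -0.7   0.1 -15.3] -0.0001
```

View pics/o_wrist.png

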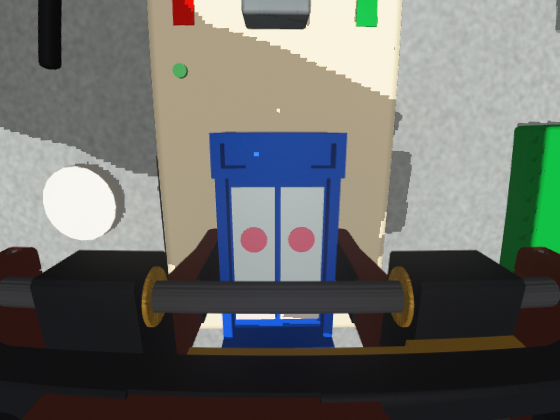

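move_arm:
  rows:
    - [-0.8,0,-3,0,1]
    - [-0.8,0,-6,0,1]
    - [-0.8,0,-8,0,1]
    - [-0.8,0,-10,0,1]
    - [-0.8,0,-11,0,1]
    - [-0.8,0,-11,0,1]

```text
t: 19.0
ee_pos: [541.0, -107.7, 64.1]
orientation: [1.181, 1.216, -1.157]
ft_force: [0.3, 0.3, -2.6]
width: 60.2
```

move_arm:
  rows:
    - [0,0,-2,0,1]
    - [0,0,-3,0,1]
    - [0,0,-4,0,1]
    - [0,0,-5,0,1]
    - [0,0,-5,0,1]

```text
t: 19.62
ee_pos: [540.8, -107.7, 60.0]
orientation: [1.18, 1.216, -1.158]
ft_force: [-3.8, 0.6, 10.4]
width: 59.8
```

move_arm:
  rows:
    - [0,0,0,0,-1]
    - [0,0,0,0,-1]
    - [0,0,0,0,-1]
    - [0,0,0,0,-1]
    - [0,0,30,0,-1]
    - [0,0,80,0,-1]
    - [0,-40,88,0,-1]
    - [0,-84,88,0,-1]
    - [0,-84,88,0,-1]
    - [0,-84,88,0,-1]

```text
t: 20.88
ee_pos: [540.4, -191.3, 147.7]
orientation: [1.181, 1.217, -1.158]
ft_force: [-0.6, 0.3, 0.6]
width: 87.7
```

```bash
python3 - <<'E'
from h import *
tray('p_wrist',z=88)
im=get_image('top');C=cam('top')
for b in blobs(mask(im,(105,120,60),(125,255,255))): print(rect(b,C,25))
go(418,140,150,0.24)
E
```

```text
[ 540.4 -191.3  147.7]
tray (238, 5, 89, 190) 15404.5 [ 540.936 -107.603  129.397   59.463   -1.52 ] [ 542.875 -102.107  169.129   77.722   -1.52 ]
tray (0, 193, 129, 58) 6136.0 [ 3.74090e+02 -2.04712e+02  1.01478e+02  4.57920e+01  1.04000e-01] [ 3.24797e+02 -2.29034e+02  1.32636e+02  5.98520e+01  1.04000e-01]
[425.827 218.547 129.96   58.94   -1.332]
[ 5.46992e+02 -6.17790e+01  5.92000e+01  3.82450e+01 -2.10000e-02]
pos [ 540.5 -190.7  147.7] jaw yaw 0.0514 F [-0.4 -0.4 -0.1] w 87.8 t 20.975 q6 -0.42
GO [-122.5  330.7    2.3] 0.1886
```

View pics/p_wrist.png

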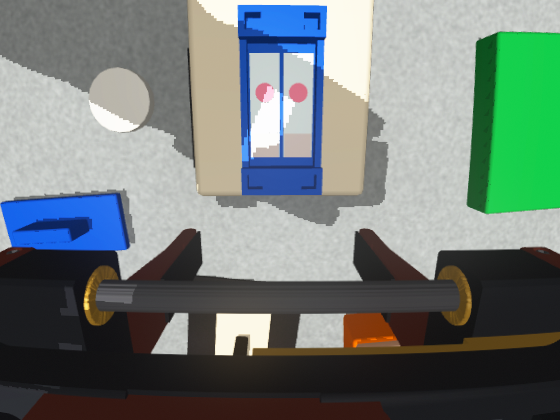

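move_arm:
  rows:
    - [0,0,60,0,-1]
    - [-10,60,90,0.05,-1]
    - [-30,120,90,0.1,-1]
    - [-50,180,90,0.15,-1]
    - [-70,240,90,0.188,-1]
    - [-94,290,60,0.188,-1]
    - [-94,327,10,0.188,-1]
    - [-94,327,0,0.188,-1]
    - [-94,327,0,0.188,-1]
    - [-94,327,0,0.188,-1]

```text
t: 22.22
ee_pos: [447.4, 135.9, 148.7]
orientation: [1.042, 1.298, -1.016]
ft_force: [0.1, 0.2, -0.3]
width: 87.6
```

```bash
python3 - <<'E'
from h import *
tray('q_wrist'); go(426,218.5,3,0.239)
E
```

```text
[447.4 135.9 148.7]
tray (238, 31, 70, 150) 9692.0 [426.527 217.606 128.886  59.645  -1.332] [426.419 218.326 133.96   61.994  -1.332]
pos [447.6 135.8 148.8] jaw yaw 0.2381 F [-0.4 -0.9 -0.6] w 87.9 t 22.275 q6 0.03
GO [ -21.6   82.7 -145.8] 0.0009
```

View pics/q_wrist.png

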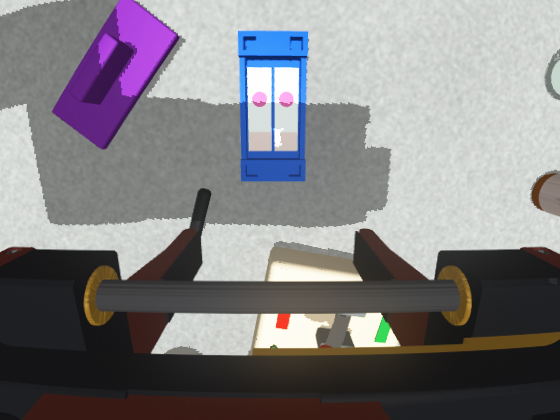

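move_arm:
  rows:
    - [-14,50,-30,0.001,-1]
    - [-21,82,-70,0.001,-1]
    - [-21,82,-110,0.001,-1]
    - [-21,82,-137,0.001,-1]
    - [-21,82,-143,0.001,-1]
    - [-21,82,-145,0.001,-1]
    - [-21,82,-145,0.001,-1]
    - [-21,82,-145,0.001,-1]

```text
t: 23.28
ee_pos: [427.3, 218.0, 4.8]
orientation: [1.044, 1.297, -1.014]
ft_force: [-0.6, 0.3, 0.5]
width: 87.6
```

```bash
python3 - <<'E'
from h import *
tray('r_wrist'); go(426.5,217.8,3,0.239)
E
```

```text
[427.3 218.    4.8]
tray (208, 133, 135, 149) 9964.5 [419.755 245.602  71.812  59.803  -1.332] [420.645 242.712  77.637  64.653  -1.332]
tray (220, 313, 111, 43) 3514.0 [4.35333e+02 1.80708e+02 5.90240e+01 2.61310e+01 2.32000e-01] [4.37487e+02 1.72553e+02 6.38110e+01 2.82500e+01 2.32000e-01]
pos [427.2 218.    4.7] jaw yaw 0.239 F [ 0.5  0.2 -0.6] w 87.7 t 23.325 q6 0.22
GO [-0.7 -0.2 -1.7] -0.0
```

View pics/r_wrist.png

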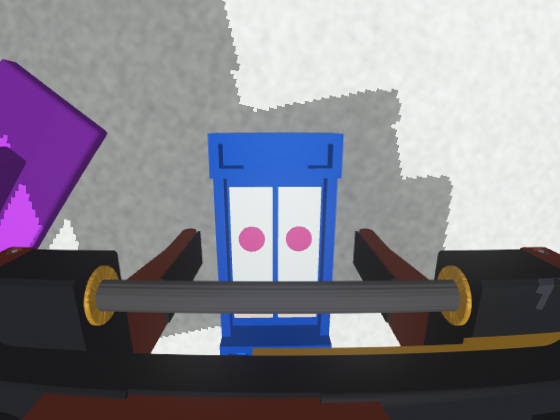

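move_arm:
  rows:
    - [-0.7,0,-1.8,0,-1]
    - [-0.7,0,-1.8,0,-0.5]
    - [-0.7,0,-1.8,0,0]
    - [-0.7,0,-1.8,0,1]
    - [-0.7,0,-1.8,0,1]
    - [-0.7,0,-1.8,0,1]
    - [-0.7,0,-1.8,0,1]
    - [-0.7,0,-1.8,0,1]

```text
t: 24.32
ee_pos: [426.4, 218.0, 2.8]
orientation: [1.044, 1.297, -1.014]
ft_force: [-0.5, 0.6, -0.8]
width: 59.7
```

```bash
python3 - <<'E'
from h import *
tray('s_wrist'); go(541,-107.6,193,0.0505)
im=cv2.imread('pics/s_wrist.png'); m=mask(im,(103,120,50),(125,255,255))
for col in (230,275,320): print(col,np.nonzero(m[:,col])[0][0])
E
```

```text
[426.4 218.    2.8]
tray (209, 133, 138, 149) 10107.0 [419.708 246.34   70.387  59.832  -1.339] [420.676 243.468  76.182  64.758  -1.339]
tray (222, 313, 112, 35) 3072.5 [4.34987e+02 1.84774e+02 5.84150e+01 2.06890e+01 2.24000e-01] [4.37214e+02 1.76832e+02 6.32240e+01 2.23930e+01 2.24000e-01]
pos [426.5 218.    2.9] jaw yaw 0.239 F [ 0.6  0.2 -0.8] w 59.9 t 24.375 q6 0.23
GO [ 114.5 -325.6  190.1] -0.1885
230 134
275 134
320 134
```

move_arm:
  rows:
    - [0,0,10,0,1]
    - [0,0,40,0,1]
    - [0,0,90,0,1]
    - [0,0,140,0,1]
    - [0,0,190,0,1]
    - [30,-50,200,-0.05,1]
    - [50,-100,200,-0.1,1]
    - [70,-160,200,-0.15,1]
    - [90,-220,200,-0.188,1]
    - [110,-270,200,-0.188,1]
    - [114.5,-310,195,-0.188,1]
    - [114.5,-325.3,190,-0.188,1]

```text
t: 25.88
ee_pos: [540.7, -109.3, 192.9]
orientation: [1.184, 1.214, -1.157]
ft_force: [-0.2, -0.2, -3.3]
width: 59.8
```

move_arm:
  rows:
    - [0,0,-20,0,1]
    - [0,0,-20,0,1]

```text
t: 26.12
ee_pos: [538.9, -108.5, 171.7]
orientation: [1.183, 1.218, -1.159]
ft_force: [0.5, 0.6, -1.9]
width: 59.9
```

```bash
python3 - <<'E'
from h import *
tray('t_wrist'); go(541,-107.2,96,0.0505)
im=cv2.imread('pics/t_wrist.png'); m=mask(im,(103,120,50),(125,255,255))
for col in (230,275,320): print(col,np.nonzero(m[:,col])[0][0])
E
```

```text
[ 538.9 -108.5  171.7]
tray (210, 131, 137, 151) 10292.0 [ 543.042 -123.868  161.63   135.123   -1.532] [ 543.397 -126.811  167.506  140.035   -1.532]
tray (222, 313, 112, 35) 3110.0 [ 5.50840e+02 -2.68388e+02  1.32162e+02  4.69650e+01  3.40000e-02] [ 5.51479e+02 -2.76585e+02  1.36966e+02  4.86720e+01  3.40000e-02]
pos [ 539.7 -108.4  172.6] jaw yaw 0.049 F [ 0.3  0.3 -2.6] w 59.7 t 26.175 q6 -0.28
GO [  1.3   1.2 -76.6] 0.0015
230 134
275 131
320 134
```

View pics/t_wrist.png

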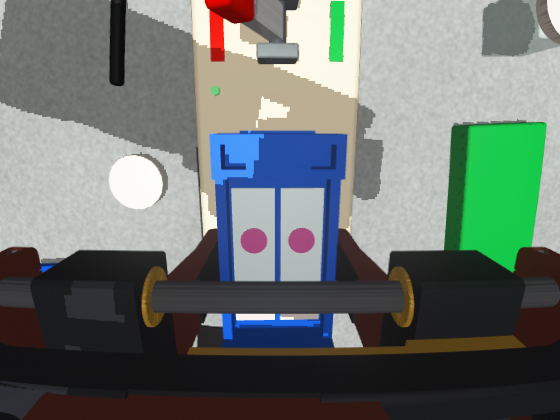

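move_arm:
  rows:
    - [1.3,1.2,-30,0.0015,1]
    - [1.3,1.2,-55,0.0015,1]
    - [1.3,1.2,-70,0.0015,1]
    - [1.3,1.2,-77,0.0015,1]
    - [1.3,1.2,-78,0.0015,1]
    - [1.3,1.2,-78,0.0015,1]
    - [1.3,1.2,-78,0.0015,1]

```text
t: 27.05
ee_pos: [541.5, -107.4, 95.3]
orientation: [1.182, 1.216, -1.156]
ft_force: [0.1, -0.7, -2.6]
width: 59.7
```

```bash
python3 - <<'E'
from h import *
go(540.9,-107.2,82,0.0505)
E
```

```text
pos [ 541.5 -107.4   95.3] jaw yaw 0.0505 F [ 0.1 -0.7 -2.6] w 59.7 t 27.05 q6 -0.28
GO [ -0.6   0.2 -13.3] 0.0
```

move_arm:
  rows:
    - [-0.6,0.2,-3,0,1]
    - [-0.6,0.2,-5,0,1]
    - [-0.6,0.2,-7,0,1]
    - [-0.6,0.2,-9,0,1]
    - [-0.6,0.2,-10,0,1]
    - [-0.6,0.2,-10,0,1]

```text
t: 27.8
ee_pos: [540.9, -107.2, 85.1]
orientation: [1.182, 1.216, -1.156]
ft_force: [0.6, 0.2, -2.1]
width: 59.6
```

move_arm:
  rows:
    - [0,0,-2,0,1]
    - [0,0,-3,0,1]
    - [0,0,-4,0,1]
    - [0,0,-4,0,1]
    - [0,0,-4,0,1]

```text
t: 28.42
ee_pos: [540.8, -107.1, 82.0]
orientation: [1.182, 1.216, -1.156]
ft_force: [-3.5, 1.0, 7.7]
width: 60.1
```

move_arm:
  rows:
    - [0,0,0,0,-1]
    - [0,0,0,0,-1]
    - [0,0,0,0,-1]
    - [0,0,0,0,-1]
    - [0,0,30,0,-1]
    - [0,0,80,0,-1]
    - [0,-40,88,0,-1]
    - [0,-84,88,0,-1]
    - [0,-84,88,0,-1]
    - [0,-84,88,0,-1]

```text
t: 29.68
ee_pos: [540.4, -190.7, 169.6]
orientation: [1.183, 1.217, -1.157]
ft_force: [0.5, -0.6, 0.0]
width: 87.9
```

```bash
python3 - <<'E'
from h import *
tray('u_wrist',z=110)
cv2.imwrite('pics/u_scene.png',get_image('scene'))
go(509.5,-463,150,-0.05)
E
```

```text
[ 540.4 -190.7  169.6]
tray (238, 6, 89, 190) 15379.0 [ 541.019 -107.597  129.43    59.642   -1.525] [ 543.728 -100.458  182.028   83.878   -1.525]
tray (16, 190, 122, 59) 5747.5 [ 3.85205e+02 -1.99295e+02  9.39040e+01  4.26440e+01  1.12000e-01] [ 3.24594e+02 -2.29421e+02  1.32064e+02  5.99730e+01  1.12000e-01]
pos [ 540.5 -190.1  169.6] jaw yaw 0.0513 F [-0.3 -0.1  0.8] w 87.5 t 29.775 q6 -0.42
GO [ -31.  -272.9  -19.6] -0.1013
```

View pics/u_wrist.png

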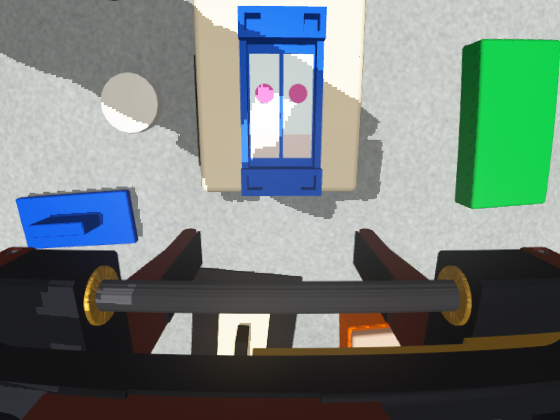

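View pics/u_scene.png

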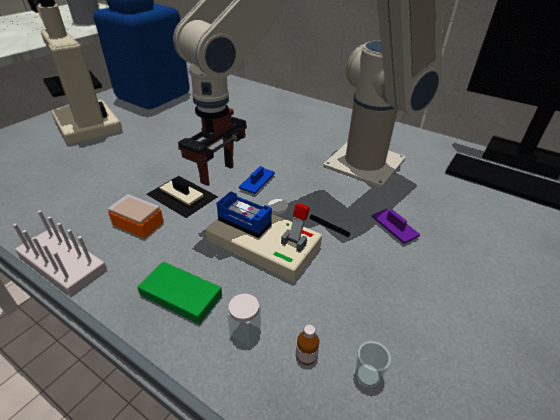

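move_arm:
  rows:
    - [-15,-60,0,-0.05,-1]
    - [-31,-120,0,-0.1,-1]
    - [-31,-170,-10,-0.1,-1]
    - [-31,-188.2,-50,-0.1,-1]
    - [-31,-188.2,-100,-0.1,-1]
    - [-31,-188.2,-130,-0.1,-1]
    - [-31,-188.2,-138,-0.1,-1]
    - [-31,-188.2,-138,-0.1,-1]
    - [-31,-188.2,-138,-0.1,-1]

```text
t: 30.9
ee_pos: [510.6, -378.7, 33.2]
orientation: [1.254, 1.167, -1.228]
ft_force: [0.8, -0.1, -0.4]
width: 87.6
```

```bash
python3 - <<'E'
from h import *
go(509.6,-378.4,27.3,-0.05)
cv2.imwrite('pics/v_wrist.png',get_image('wrist'))
E
```

```text
pos [ 510.6 -378.7   33.2] jaw yaw -0.0482 F [ 0.8 -0.1 -0.4] w 87.6 t 30.9 q6 -0.63
GO [-1.   0.3 -5.9] -0.0018
```

View pics/v_wrist.png

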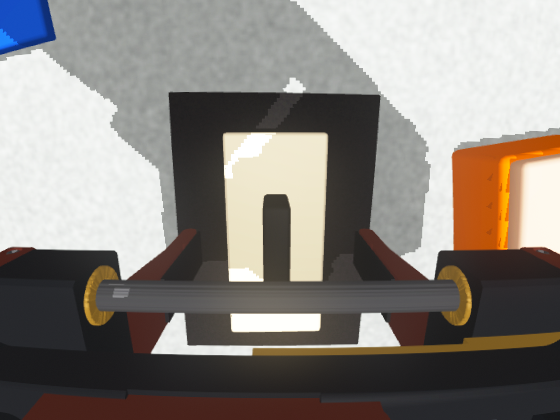

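move_arm:
  rows:
    - [-1,0.3,-4,-0.002,-1]
    - [-1,0.3,-6,-0.002,-1]
    - [-1,0.3,-6,-0.002,0]
    - [-1,0.3,-6,-0.002,1]
    - [-1,0.3,-6,-0.002,1]
    - [-1,0.3,-6,-0.002,1]
    - [-1,0.3,-6,-0.002,1]
    - [-1,0.3,-6,-0.002,1]
    - [-1,0.3,-6,-0.002,1]

```text
t: 32.08
ee_pos: [509.6, -378.5, 27.3]
orientation: [1.255, 1.166, -1.23]
ft_force: [0.1, 0.4, -1.4]
width: 21.4
```

```bash
python3 - <<'E'
from h import *
go(541,-107.3,200,0.0505)
cv2.imwrite('pics/w_wrist.png',get_image('wrist'))
for n in ('f','w'):
    im=cv2.imread(f'pics/{n}_wrist.png'); g=im[:,:,2].astype(int)
    print(n,[int(np.argmax(abs(np.diff(cv2.GaussianBlur(g.astype(np.float32),(3,3),0)[115:160,c])))+115) for c in (235,245,255,300,310,320)])
E
```

```text
pos [ 509.6 -378.5   27.3] jaw yaw -0.0503 F [ 0.1  0.4 -1.4] w 21.4 t 32.075 q6 -0.63
GO [ 31.4 271.2 172.7] 0.1008
f [131, 131, 131, 131, 131, 134]
w [132, 132, 132, 132, 132, 132]
```

View pics/w_wrist.png

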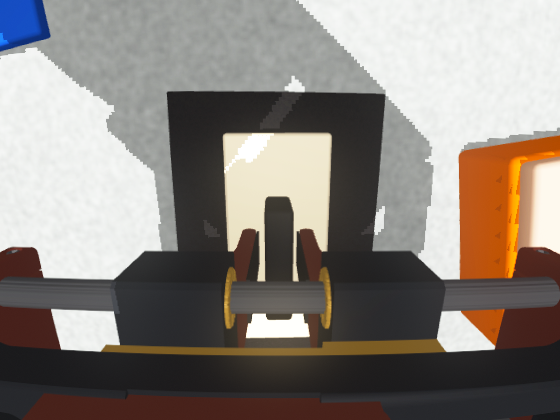

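Still closing (21 mm). Finish closing, then lift.

move_arm:
  rows:
    - [0,0,0,0,1]
    - [0,0,0,0,1]
    - [0,0,0,0,1]
    - [0,0,0,0,1]

```text
t: 32.62
ee_pos: [509.7, -378.5, 27.4]
orientation: [1.256, 1.165, -1.23]
ft_force: [0.5, 0.6, 1.6]
width: 13.8
```

move_arm:
  rows:
    - [0,0,10,0,1]
    - [0,0,40,0,1]
    - [0,0,90,0,1]
    - [0,0,130,0.03,1]
    - [10,50,150,0.06,1]
    - [20,100,160,0.1,1]
    - [31,150,160,0.1,1]
    - [31,200,160,0.1,1]
    - [31,240,150,0.1,1]
    - [31,265,140,0.1,1]
    - [31,271,130,0.1,1]
    - [31,271,125,0.1,1]

```text
t: 34.12
ee_pos: [540.4, -107.6, 151.9]
orientation: [1.182, 1.215, -1.156]
ft_force: [0.6, -0.7, -2.5]
width: 13.9
```

```bash
python3 - <<'E'
from h import *
go(540.9,-107.3,135,0.0505)
cv2.imwrite('pics/x_wrist.png',get_image('wrist'))
E
```

```text
pos [ 540.4 -107.6  151.9] jaw yaw 0.0504 F [ 0.6 -0.7 -2.5] w 13.9 t 34.125 q6 -0.27
GO [  0.5   0.3 -16.9] 0.0001
```

View pics/x_wrist.png

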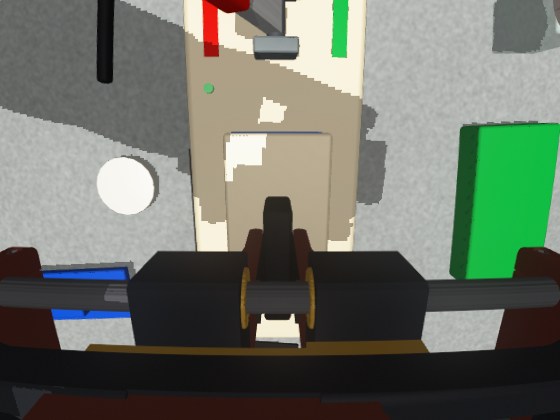

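move_arm:
  rows:
    - [0.5,0.3,-6,0,1]
    - [0.5,0.3,-11,0,1]
    - [0.5,0.3,-14,0,1]
    - [0.5,0.3,-17,0,1]
    - [0.5,0.3,-20,0,1]
    - [0.5,0.3,-22,0,1]
    - [0.5,0.3,-23,0,1]
    - [0.5,0.3,-23,0,1]

```text
t: 35.17
ee_pos: [540.8, -107.7, 128.4]
orientation: [1.182, 1.215, -1.157]
ft_force: [-0.2, 0.1, -2.7]
width: 14.0
```

Pins are in the sockets with no contact force, so I'll finish the descent.

move_arm:
  rows:
    - [0,0.2,-2,0,1]
    - [0,0.2,-3,0,1]
    - [0,0.2,-3.5,0,1]
    - [0,0.2,-4,0,1]
    - [0,0.2,-4,0,1]

```text
t: 35.8
ee_pos: [541.0, -107.4, 125.7]
orientation: [1.182, 1.214, -1.156]
ft_force: [-3.1, 0.9, 10.4]
width: 13.9
```

move_arm:
  rows:
    - [0,0,0,0,-1]
    - [0,0,0,0,-1]
    - [0,0,0,0,-1]
    - [0,0,0,0,-1]
    - [0,0,0,0,-1]
    - [0,0,30,0,-1]
    - [0,0,80,0,-1]
    - [0,-40,88,0,-1]
    - [0,-84,88,0,-1]
    - [0,-84,88,0,-1]
    - [0,-84,88,0,-1]

```text
t: 37.17
ee_pos: [540.6, -191.0, 213.4]
orientation: [1.183, 1.215, -1.157]
ft_force: [-0.0, -0.4, 0.5]
width: 87.8
```

```bash
python3 - <<'E'
from h import *
o,a=st();im=get_image('wrist');cv2.imwrite('pics/y_wrist.png',im); C=cam('wrist',o)
for b in blobs(mask(im,(0,0,0),(180,255,70)),300): print(cv2.boundingRect(b),rect(b,C,151))
print(proj(C,[(541,-107.4,151)]))
s=get_image('scene');cv2.imwrite('pics/y_scene.png',cv2.resize(s[170:290,180:340],None,fx=5,fy=5,interpolation=cv2.INTER_CUBIC))
go(430,45,240,0.05)
E
```

```text
(0, 218, 560, 202) [ 5.63545e+02 -3.03420e+02  6.09376e+02  2.34417e+02  2.00000e-02]
(272, 62, 20, 86) [ 541.248 -108.071   58.586   13.298   -1.524]
[[281.04665986 104.45147689]]
pos [ 540.7 -190.5  213.4] jaw yaw 0.0505 F [-0.4 -0.2  0.4] w 87.5 t 37.275 q6 -0.42
GO [-110.7  235.5   26.6] -0.0005
```

View pics/y_wrist.png

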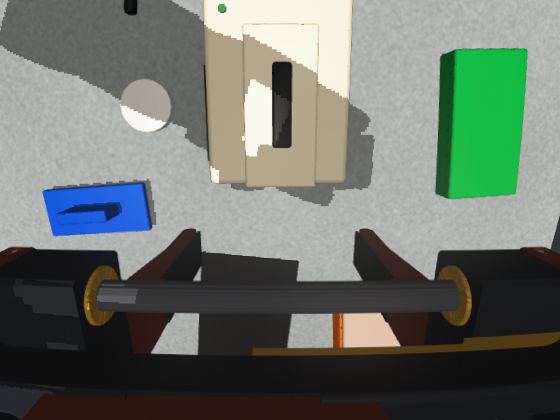

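View pics/y_scene.png

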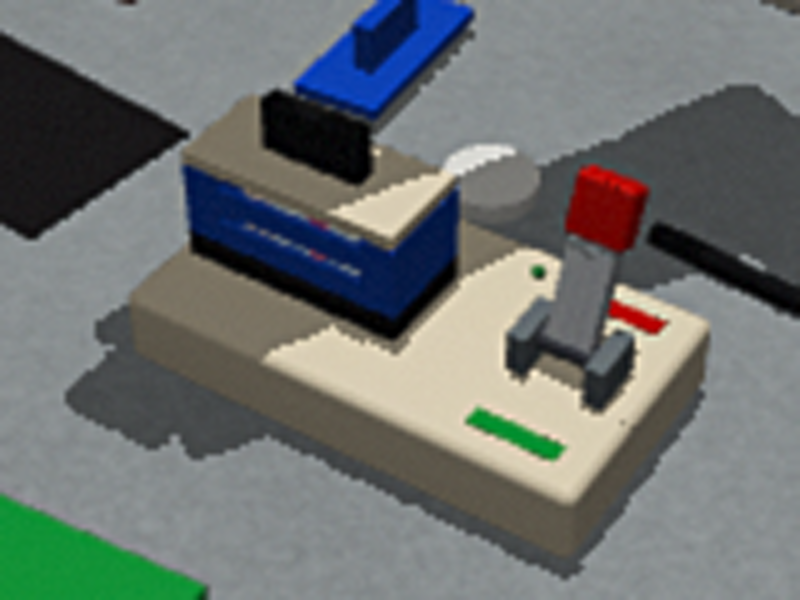

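move_arm:
  rows:
    - [-40,20,27,0,1]
    - [-80,70,27,0,1]
    - [-98,130,27,0,1]
    - [-98,190,27,0,1]
    - [-98,233.5,27,0,1]
    - [-98,233.5,20,0,1]
    - [-98,233.5,-30,0,1]
    - [-98,233.5,-70,0,1]
    - [-98,233.5,-77,0,1]
    - [-98,233.5,-77,0,1]
    - [-98,233.5,-77,0,1]

```text
t: 38.65
ee_pos: [443.8, 43.0, 137.7]
orientation: [1.183, 1.214, -1.154]
ft_force: [0.7, 0.6, -0.4]
width: 0.3
```

```bash
python3 - <<'E'
from h import *
go(445,43,136,0.05)
cv2.imwrite('pics/z_wrist.png',get_image('wrist'))
E
```

```text
pos [443.8  43.  137.7] jaw yaw 0.0503 F [ 0.7  0.6 -0.4] w 0.3 t 38.65 q6 0.02
GO [ 1.2  0.  -1.7] -0.0003
```

View pics/z_wrist.png

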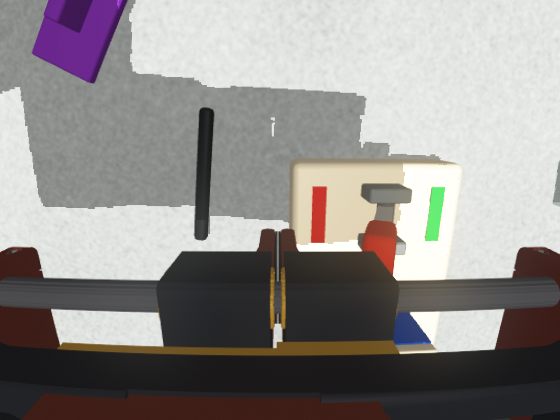

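move_arm:
  rows:
    - [15,0,-2,0,1]
    - [28,0,-1,0,1]
    - [38,0,1,0,1]
    - [48,0,3,0,1]
    - [58,0,4,0,1]
    - [68,0,4,0,1]
    - [76,0,4,0,1]
    - [84,0,4,0,1]
    - [90,0,4,0,1]
    - [94,0,4,0,1]
    - [94,0,4,0,1]
    - [94,0,4,0,1]

```text
t: 40.2
ee_pos: [537.6, 43.0, 141.7]
orientation: [1.183, 1.214, -1.154]
ft_force: [0.0, -0.6, 0.3]
width: 0.7
```

move_arm:
  rows:
    - [-20,0,0,0,1]
    - [-70,0,0,0,1]
    - [-90,0,40,0,1]
    - [-90,0,100,0,0]
    - [-90,0,140,0,0]
    - [-90,0,140,0,0]
    - [-90,0,140,0,0]

```text
t: 41.08
ee_pos: [446.8, 42.9, 280.9]
orientation: [1.183, 1.215, -1.155]
ft_force: [0.4, 0.2, -0.5]
width: 37.1
```

```bash
python3 - <<'E'
from h import *
go(445,43,136,0.05)
cv2.imwrite('pics/z2_wrist.png',get_image('wrist'))
cv2.imwrite('pics/z2_top.png',get_image('top'))
s=get_image('scene');cv2.imwrite('pics/z2_scene.png',s)
C=cam('top');im=cv2.imread('pics/z2_top.png')
for b in blobs(mask(im,(0,180,90),(6,255,255)),20): print(rect(b,C,150))
E
```

```text
pos [446.8  42.9 280.9] jaw yaw 0.0504 F [ 0.4  0.2 -0.5] w 37.1 t 41.075 q6 0.02
GO [-1.800e+00  1.000e-01 -1.449e+02] -0.0004
```

View pics/z2_wrist.png

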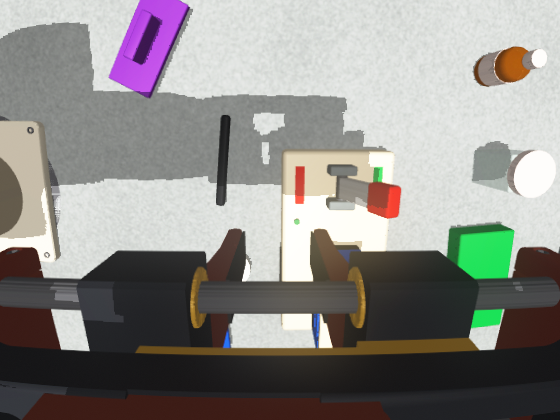

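View pics/z2_scene.png

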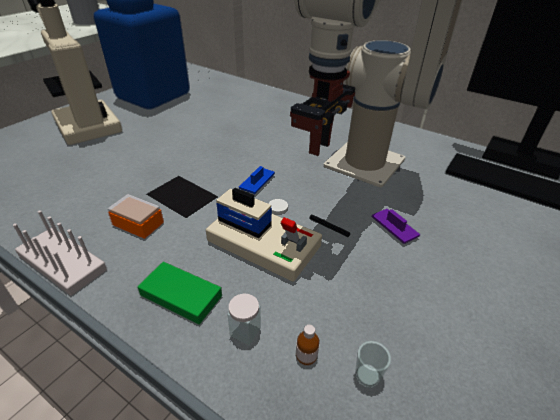

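View pics/z2_top.png

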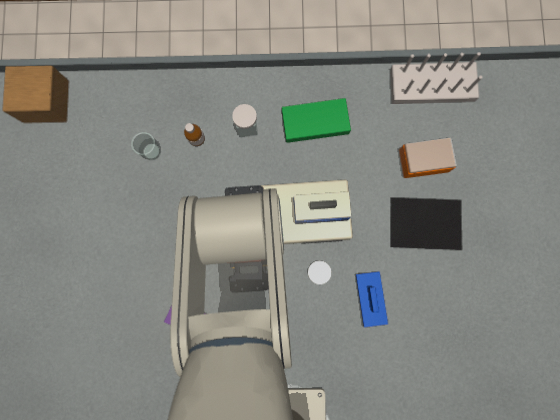

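The handle leans to the green side (on), the stack is flush, and the bystanders are where they were. Handing in.

```bash
python3 -c "
from workcell import ctrl
print(ctrl.close_job())"
```

```text
the job is handed in; nothing more can be done
None
```

The job is handed in, done in the order asked, after about 41 s of the 210 s allowed. No verdict was given.

- **What I did:** I switched the base off and stood the cover on the mat. I then stacked both slide trays on the seat (only two were in the scene), seated the cover on top, and switched the base back on.
- **Trays:** Wrist-camera readings put both at the seat centre, within about 0.5 mm, and at the right height.
- **Cover:** It touched down about 0.4 mm above the computed height, close to the measurement error. The scene view shows no gap between the layers.
- **Handle:** In the last pictures it leans to the green (on) side.
- **Bystanders:** They look unmoved in those pictures, though I did not measure them.
- **Failed check:** My colour check for the red handle in the last top view found nothing, because the arm was blocking that view. The handle reading comes from the wrist and scene pictures instead.

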